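# Straightedge rocking check of a crowned cover plate

### The job

Check the face of the longer cover plate for crown: pick up the steel straightedge by its black grip, lay it gently lengthwise along the plate, centred on the hump in the middle, and let go. Then press its rounded end down from above until that end dips and seats on the sloping face, release it, and do the same with its square end, so that the rocking shows. Leave the straightedge lying level and centred along the longer plate.

Things in the scene. Friction and masses are not known exactly. Their poses are not given: they have to be found in the camera images.
- straightedge: Loose dark steel bar (0.3 kg) 160 x 30 x 8 mm, lying flat, with a black grip block on top in the middle: 56 (along x) x 20 x 16 mm high, its top 24 mm above the bar's underside. Origin: centre of the underside. x along the bar towards its rounded end (tip x = +80 mm), square end at x = -80 mm; z up. Bare upper side 8 mm above the underside; good spots to press: x = +65 and -65 mm, y = 0.
- long_cover: Longer grey-painted metal cover plate, fixed to the bench. Flange 192 x 84 x 8 mm, body 168 (x) x 72 mm. Origin: centre of its underside; z up. Face: level land |x| < 24 mm, 22 mm up, then sloping to 16.5 mm at |x| = 84 mm.
- crown (a point): Middle of the long cover's level land, 22 mm above the bench. A straightedge laid along the cover's x rests level here; 1 to 6 N on an end tips it about 5 degrees until it lies on that slope (end about 5 mm lower); released, it falls back level by its own weight.
- short_cover: The shorter cover plate, a bystander, fixed to the bench: flange 122 x 84 x 8 mm, body 98 x 72 mm, flat face 22 mm above the bench. Origin: centre of its underside; x along its length, z up. Not to be checked.

How it is judged (in metres and radians):
On the way, in this order (a step that is already met when the one before it is completed fails the run):
1. the straightedge lies level along the longer cover plate, centred on its land, and is let go (horizontal distance between straightedge and long_cover below 0.016 m and angle between the x axis of straightedge and the x axis of long_cover, either way round below 0.175 rad and z of straightedge in the frame of long_cover between 0.018 and 0.026 m and angle between straightedge's own x axis and vertical between 1.531 and 1.611 rad and angle between straightedge's own z axis and vertical below 0.06 rad and contact force between straightedge and long_cover above 0.5 N and contact force between the fingers and straightedge below 0.1 N and linear speed of straightedge below 0.02 m/s), for 0.2 s.
2. the rounded end is pressed down with the fingers until the straightedge tips onto the slope on that side (contact force between the fingers and straightedge above 1 N and contact force between straightedge and long_cover above 1 N and angle between the x axis of straightedge and the x axis of long_cover, either way round below 0.25 rad and horizontal distance between straightedge and long_cover below 0.03 m and angle between straightedge's own x axis and vertical above 1.621 rad and x of the grasp point in the frame of straightedge above 0.032 m), for 0.1 s.
3. the square end is pressed down with the fingers until the straightedge tips onto the slope on the other side (contact force between the fingers and straightedge above 1 N and contact force between straightedge and long_cover above 1 N and angle between the x axis of straightedge and the x axis of long_cover, either way round below 0.25 rad and horizontal distance between straightedge and long_cover below 0.03 m and angle between straightedge's own x axis and vertical below 1.521 rad and x of the grasp point in the frame of straightedge below -0.032 m), for 0.1 s.
At the end, for the whole second after the job is handed in: The straightedge lies released, grip up and at rest on the longer cover plate's land: its middle within 16 mm (horizontally) of the plate's middle, its length within 0.175 rad (10 degrees) of the plate's length, either way round, and level within 0.04 rad lengthwise (all of step 1); the robot touches nothing.
It fails at once if the straightedge is dropped over the longer cover plate (falls faster than 0.4 m/s without the fingers touching it, about 10 mm of free fall) (linear speed of straightedge above 0.4 m/s and contact force between the fingers and straightedge below 0.1 N and horizontal distance between straightedge and long_cover below 0.1 m).
It also fails if it takes over 51 s, if anything falls off the work surface, if the arm or the gripper's body presses on something with over 40 N, if the wrist force passes 120 N, or if a joint passes its speed limit or range.

### The arm

A 6-joint arm with a two-finger parallel gripper is mounted at the origin on a cart in front of the work surface, level with it; the furniture and walls round the work are solid. World frame = base frame: x ahead of the robot, y to its left, z up, the work surface at z = 0. Lengths are in mm, angles in rad, forces in N, time in s.
With the tool pointing down it reaches from about 325 to 1000 mm from the base axis. Payload 5.1 kg.
Tool frame: the origin (TCP) lies midway between the tips of the shut fingers; the grasp point (between the pads) lies 19 mm behind it; z points along the fingers, y is the line along which they close (so a half turn about z gives the same grasp; the last joint's range is limited). The gripper opens to 85 mm and grips with 20 to 120 N. Pads are 22 mm wide; open, the fingers measure 114 mm over their backs; the gripper's body (76 mm by 85 mm) begins 54 mm behind the grasp point. The pads swing forward as they close: fully open they stand 13 mm farther back than shut.
Start: joints at [-1.271, 0.124, 1.65, -0, 1.367, -0.083], TCP at [242.755, -602.955, 231.322] pointing down, gripper open.
Joint ranges: [-2.61, 2.61], [-1.02, 2.33], [0.03, 2.71], [-1.35, 4.49], [0.32, 2.68], [-2.91, 2.91]. Speed limits (rad/s): [2.57, 2.57, 3.14, 3.14, 3.14, 3.14].

### API

Orientations are given as a 3x3 rotation matrix whose columns are the frame's x, y, z axes.
In Python, from rig import telemetry, viewer, env gives the robot as it stands.
- The arm moves only by the tool send_rows, never from a script. Its arguments are lists of equal length, an entry for each row: "linear": the shift along the tool's x, y, z in m, a list of three; "delta_rot": the turn, a rotation vector about the tool's x, y, z in degrees, a list of three; "jaw": the finger opening in m, from 0 to 0.0854. In form: {"linear": [[x, y, z], ...], "delta_rot": [[ax, ay, az], ...], "jaw": [jaw, ...]}. A call has 1 to 8 rows; each row shifts and turns the commanded pose from where the row before left it, along the tool's axes as they then stand; what a row does not reach is not made up. A row lasts 1/12 s, in which the tool goes at most 41.7 mm and 7.16 degrees, less where a joint would pass 70% of its speed; a pose out of reach is approached as far as the arm can. A call is refused whole if a number of a shift passes 0.0417 or a number of a turn 7.16, either way. A call with a gripper value outside its range is refused whole. The fingers move at their own pace and stop on an object; the grip force is fixed at half the most. Time passes only in rows, so rows that do not move let the fingers close. It gives the time, the measured TCP pose, the force, the opening and the grip force at its end, in the units of the state.
- telemetry.observe(): the state, without advancing time (a new reading comes with each control period).
- viewer.read_camera(name): name is "scene" or "side" or "wrist"; returns (picture, depth): 420x560x3 uint8, red, green, blue; 420x560 float32, mm along the optical axis (not along the pixel's ray), 0 where there is no reading.
- viewer.camera_info(name): a dict with "fx", "fy", "cx", "cy" (pixels), "R" (3x3) and "t" (3): a world point X has camera coordinates R X + t; the wrist camera has in their place "T_tool_cam" (4x4, takes a point from camera to tool coordinates, whose origin is the TCP and whose axes are the flange's). Camera axes: x right, y down, z forward; pixel columns grow to the right and rows downward; lengths in mm; the calibration is good to about 2 mm. The wrist camera is an equidistant fisheye: a pixel r from the principal point sees the ray r / f radians off the axis. A picture is of the moment at which its call begins: read the wrist's pose just before it. camera_info takes no time and is no camera call.
- env.job_done(): hands the job in; it is judged then, once.
The state is a dict: "t": time; "q": joint angles; "dq": joint speeds; "joint_efforts": joint torques, N m; "eef_pos": TCP position; "eef_rot": TCP orientation; "ft_force": force on the tool from outside, world axes, zero at the start; "ft_torque": the same for the moment, N m; "width": opening from 0.0 (shut) to 1.0 (fully open); "grip_force": force on a finger pad.
Only numpy, scipy, OpenCV 4.12 (cv2) and the standard library are available. Lean on these libraries where they do the work, as an engineer would, in place of code of your own. Each camera call takes 0.05 s, during which the arm holds its last target. There are 200 camera calls.

## Working session

There is one attempt and no reset: what is moved stays moved. The work goes in short steps, Python scripts to look and compute and a tool call to move; the robot and the scene stay as the last step left them, time stands still between calls to the robot, and variables do not carry over. Pictures are saved under pics/ and viewed, at most 10 in all, crops included, and the job is handed in when it is done.

Besides the shell and the picture viewer there is one more tool, called after ">>>" as name(argument=value, ...) on one line, values as JSON. send_rows: Moves the arm, as the interface text tells. Its arguments: {"type":"object","properties":{"linear":{"type":"array","items":{"type":"array","items":{"type":"number"}}},"delta_rot":{"type":"array","items":{"type":"array","items":{"type":"number"}}},"jaw":{"type":"array","items":{"type":"number"}}},"required":["linear","delta_rot","jaw"]}

```bash
mkdir -p pics; ls
python3 - <<'E'
from rig import telemetry, viewer
import cv2,numpy as np
s=telemetry.observe();print(s)
for n in("scene","side"):
    p,d=viewer.read_camera(n);cv2.imwrite(f"pics/{n}0.png",p[:,:,::-1]);np.save(f"pics/{n}0.npy",d);print(n,viewer.camera_info(n))
print(viewer.camera_info("wrist"))
E
```

```text
pics
{'t': 0.0, 'q': array([-1.27063636e+00,  1.24488364e-01,  1.65167950e+00,  6.71597124e-06,
        1.36751293e+00, -8.25814842e-02]), 'dq': array([ 2.52588773e-04, -2.39079526e-04, -1.08193708e-07, -1.84284510e-03,
       -1.99183819e-04, -6.95976399e-04]), 'joint_efforts': array([ 1.84373238e-05, -4.23611927e+01, -3.65448940e+01, -1.39986173e-04,
        6.95259092e-03, -8.57877950e-06]), 'eef_pos': array([ 242.55509009, -602.38313962,  230.06060971]), 'eef_rot': array([[ 9.27644850e-01,  3.73463063e-01, -6.11124456e-04],
       [ 3.73463521e-01, -9.27642718e-01,  1.99672687e-03],
       [ 1.78798581e-04, -2.08048608e-03, -9.99997820e-01]]), 'ft_force': array([ 0.2499738 , -0.4469083 , -0.49878327]), 'ft_torque': array([0.02428279, 0.02727234, 0.01401663]), 'grip_force': 0.0, 'width': 1.0028206327701832}
scene {'fx': 483.62231868031256, 'fy': 483.62231868031256, 'cx': 279.3220345578584, 'cy': 218.1379541182717, 'R': array([[-0.74233726, -0.66980499,  0.01722437],
       [-0.50027781,  0.53698517, -0.67924152],
       [ 0.44571012, -0.51284325, -0.73371267]]), 't': array([549.48280169, 195.72437833, 751.43892853])}
side {'fx': 412.001708781247, 'fy': 412.001708781247, 'cx': 276.1539572903811, 'cy': 212.69231086365266, 'R': array([[-0.99765199, -0.06844597,  0.00237778],
       [-0.03956459,  0.54764968, -0.83577178],
       [ 0.05590302, -0.83390346, -0.54907183]]), 't': array([ 566.48215739,  -63.5944852 , 1035.55351396])}
{'fx': 325.19226210127806, 'fy': 325.19226210127806, 'cx': 279.32164071678096, 'cy': 213.09119873037315, 'T_tool_cam': array([[ 1.07620201e-03, -9.44443641e-01, -3.28671646e-01,
         8.68701581e+01],
       [ 9.99999388e-01,  1.10085878e-03,  1.11059997e-04,
        -1.98637712e-01],
       [ 2.56931160e-04, -3.28671564e-01,  9.44444248e-01,
        -1.42411335e+02],
       [ 0.00000000e+00,  0.00000000e+00,  0.00000000e+00,
         1.00000000e+00]])}
```

View pics/scene0.png

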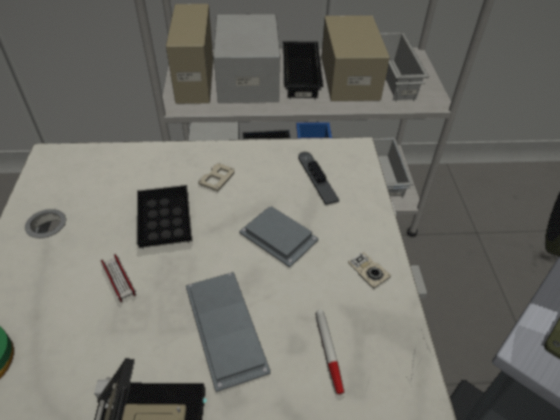

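View pics/side0.png

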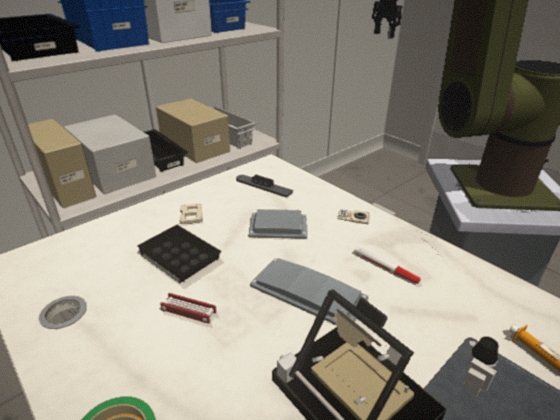

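The scene view shows the straightedge around (318,178), with its rounded end at about (305,157) and its square end at about (333,199). The long cover is centred near (227,327) and the short one near (279,235). The side view shows the straightedge near (264,185) and the long cover near (312,288).

```bash
cat > h.py <<'E'
import numpy as np,cv2
from rig import telemetry,viewer
def cloud(n,d):
    c=viewer.camera_info(n);v,u=np.mgrid[:d.shape[0],:d.shape[1]]
    P=np.stack([(u-c["cx"])/c["fx"]*d,(v-c["cy"])/c["fy"]*d,d],-1)
    return (P-c["t"])@c["R"]
def wcloud(d,s):
    c=viewer.camera_info("wrist");v,u=np.mgrid[:d.shape[0],:d.shape[1]]
    x=u-c["cx"];y=v-c["cy"];r=np.hypot(x,y)+1e-9;th=r/c["fx"];k=np.tan(th)/r
    P=np.stack([x*k*d,y*k*d,d],-1);T=c["T_tool_cam"]
    return (P@T[:3,:3].T+T[:3,3])@s["eef_rot"].T+s["eef_pos"]
def rect(p):
    (c,(w,h),a)=cv2.minAreaRect(p[:,:2].astype(np.float32))
    if w<h: w,h,a=h,w,a+90
    return np.round([*c,w,h,(a+90)%180-90],1)
E
python3 - <<'E'
from h import *
for n,seeds in(("scene",((318,178),(227,327),(279,235))),("side",((264,185),(312,288),(280,224)))):
    d=np.load(f"pics/{n}0.npy");W=cloud(n,d)
    bg=W[200:300,150:400] if 0 else W
    m=(W[...,2]>3.5)&(W[...,2]<40)&(d>0)
    k,L=cv2.connectedComponents(m.astype(np.uint8),connectivity=4)
    for u,v in seeds:
        q=L==L[v,u]; p=W[q]; print(n,L[v,u],len(p),rect(p),np.percentile(p[:,2],[5,50,95]).round(1))
        t=p[p[:,2]>p[:,2].max()-4]; 
        hi=p[p[:,2]>14]; print("  high",len(hi),rect(hi) if len(hi)>3 else "",p[:,2].max())
    print("table z",np.median(W[150:300][(abs(W[150:300,:,2])<15)][:,2]))
for n,uv in(("scene",((305,157),(333,199))),):
    W=cloud(n,np.load(f"pics/{n}0.npy"))
    for u,v in uv: print(W[v,u])
E
```

```text
scene 7 828 [600.9  41.  159.9  31.1 -28.1] [ 5.3  8.2 24.3]
  high 236 [600.4  41.3  58.5  20.8 -27.9] 26.628986977511552
scene 115 5985 [485.4 408.5 193.9  84.1 -27.8] [ 6.6 18.8 22.7]
  high 4574 [485.6 408.4 169.4  72.3 -27.9] 24.975662048592028
scene 26 2498 [550.1 213.7 122.3  86.    2. ] [ 6.2 20.9 23.3]
  high 1789 [549.7 213.9  98.7  75.1   1.8] 25.491845562917774
table z -0.34152649625923415
side 12 540 [597.3  39.2 157.7  33.3 -28.9] [ 4.7  9.  24.8]
  high 155 [598.1  39.   54.7  22.  -29.7] 26.989801855207325
side 46 3102 [484.8 407.3 192.4  83.8 -27.5] [ 7.2 20.  23.2]
  high 2470 [484.7 406.7 168.5  75.3 -27.4] 24.93431157514587
side 18 1532 [548.8 213.  122.3  84.9   2.6] [ 6.5 21.5 23.8]
  high 1017 [549.1 211.9  97.6  74.8   1.2] 25.191017193474327
table z 0.4605394079636163
[655.67450011  12.02041045   6.88997941]
[534.45919201  70.92651031   5.86781555]
```

>>> send_rows(linear=[[0,0,0],[0,0,0],[0,0,0],[0,0,0],[0,0,0],[0,0,0],[0,0,0],[0,0,0]], delta_rot=[[0,0,-7.16],[0,0,-7.16],[0,0,-7.16],[0,0,-7.16],[0,0,-7.16],[0,0,-7.16],[0,0,-7.16],[0,0,-7.16]], jaw=[0.0854,0.0854,0.0854,0.0854,0.0854,0.0854,0.0854,0.0854])

```text
t: 0.77
eef_pos: [242.7, -602.6, 230.6]
eef_rot: [[0.181, 0.983, -0.0], [0.983, -0.181, 0.001], [0.001, -0.001, -1.0]]
ft_force: [0.1, -0.1, -0.4]
width: 1.001
grip_force: 0.0
```

>>> send_rows(linear=[[0,0,0],[0,0,0],[0,0,0],[0,0,0],[0,0,0],[0,0,0],[0,0,0],[0,0,0]], delta_rot=[[0,0,-7.16],[0,0,-7.16],[0,0,-7.16],[0,0,-7.16],[0,0,-7.16],[0,0,-7.16],[0,0,-7.16],[0,0,-7.16]], jaw=[0.0854,0.0854,0.0854,0.0854,0.0854,0.0854,0.0854,0.0854])

```text
t: 1.43
eef_pos: [242.6, -602.6, 230.6]
eef_rot: [[-0.73, 0.684, -0.0], [0.684, 0.73, 0.001], [0.001, 0.001, -1.0]]
ft_force: [-0.0, 0.6, -0.1]
width: 1.002
grip_force: 0.0
```

>>> send_rows(linear=[[0,0,0],[0,0,0],[0,0,0],[0,0,0]], delta_rot=[[0,0,-7.16],[0,0,-7.16],[0,0,-1],[0,0,0]], jaw=[0.0854,0.0854,0.0854,0.0854])

```text
t: 1.77
eef_pos: [242.7, -602.7, 230.7]
eef_rot: [[-0.88, 0.474, -0.0], [0.474, 0.88, 0.001], [0.001, 0.001, -1.0]]
ft_force: [0.1, 0.2, -0.4]
width: 0.998
grip_force: 0.0
```

>>> send_rows(linear=[[-0.0005,0.0408,0.006],[-0.0005,0.0408,0.006],[-0.0005,0.0408,0.006],[-0.0005,0.0408,0.006],[-0.0005,0.0408,0.006],[-0.0005,0.0408,0.006],[-0.0005,0.0408,0.006],[-0.0005,0.0408,0.006]], delta_rot=[[0,0,0],[0,0,0],[0,0,0],[0,0,0],[0,0,0],[0,0,0],[0,0,0],[0,0,0]], jaw=[0.0854,0.0854,0.0854,0.0854,0.0854,0.0854,0.0854,0.0854])

```text
t: 2.43
eef_pos: [400.9, -315.3, 183.1]
eef_rot: [[-0.88, 0.475, 0.0], [0.475, 0.88, -0.0], [-0.0, -0.0, -1.0]]
ft_force: [1.3, -0.3, -0.2]
width: 0.996
grip_force: 0.0
```

>>> send_rows(linear=[[-0.0005,0.0408,0.006],[-0.0005,0.0408,0.006],[-0.0005,0.0408,0.006],[-0.0005,0.0408,0.006],[-0.0005,0.0408,0.006],[-0.0005,0.0408,0.006],[-0.0005,0.0408,0.006],[-0.0005,0.0408,0.006]], delta_rot=[[0,0,0],[0,0,0],[0,0,0],[0,0,0],[0,0,0],[0,0,0],[0,0,0],[0,0,0]], jaw=[0.0854,0.0854,0.0854,0.0854,0.0854,0.0854,0.0854,0.0854])

```text
t: 3.1
eef_pos: [558.7, -29.3, 135.1]
eef_rot: [[-0.88, 0.475, 0.0], [0.475, 0.88, -0.0], [-0.0, 0.0, -1.0]]
ft_force: [-0.1, -0.3, 0.2]
width: 0.998
grip_force: 0.0
```

>>> send_rows(linear=[[-0.0005,0.0408,0.006],[-0.0005,0.0408,0.006],[0,0,0],[0,0,0],[0,0,0]], delta_rot=[[0,0,0],[0,0,0],[0,0,0],[0,0,0],[0,0,0]], jaw=[0.0854,0.0854,0.0854,0.0854,0.0854])

```text
t: 3.52
eef_pos: [597.3, 40.1, 123.0]
eef_rot: [[-0.881, 0.473, -0.001], [0.473, 0.881, -0.0], [0.001, -0.001, -1.0]]
ft_force: [-0.5, -0.4, -0.2]
width: 0.998
grip_force: 0.0
```

Run:
```python
from h import *
s=telemetry.observe();print(s["eef_pos"],s["eef_rot"].round(3).tolist())
p,d=viewer.read_camera("wrist");cv2.imwrite("pics/w1.png",p[:,:,::-1])
W=wcloud(d,s)
ok=(d>0)&(np.hypot(W[...,0]-599,W[...,1]-40)<110)
m=ok&(W[...,2]>3.5)&(W[...,2]<35);hi=ok&(W[...,2]>15)&(W[...,2]<32)
for M in(m,hi):
    k,L,st,_=cv2.connectedComponentsWithStats(M.astype(np.uint8),connectivity=4)
    for i in range(1,k):
        if st[i,4]>400: q=W[L==i];print(st[i],rect(q),np.percentile(q[:,2],[5,50,95]).round(1))
```

```text
[597.28787412  40.12456588 122.96285201] [[-0.881, 0.473, -0.001], [0.473, 0.881, -0.0], [0.001, -0.001, -1.0]]
[ 260  117   39  177 6194] [602.9  38.8 158.7  30.4 -28.2] [ 6.8  8.1 24.3]
[ 266  183   27   67 1665] [602.3  39.1  55.   20.6 -28.1] [21.  23.6 24.8]
```

View pics/w1.png

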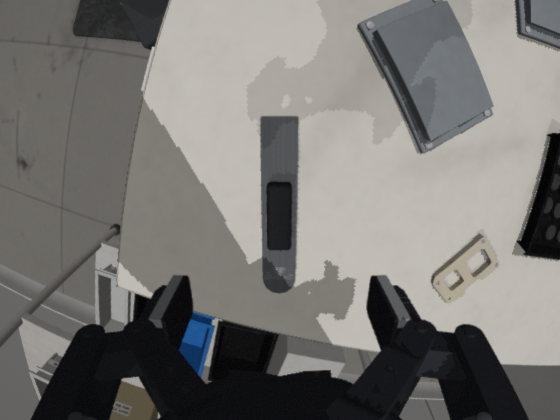

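The wrist view shows the bar vertical, with its square end at (280,117), its rounded end at (279,293) and the grip at (279,216), already between the open fingers. I'll go down and grasp it.

>>> send_rows(linear=[[-0.0044,0.0017,0.03],[0,0,0.03],[0,0,0.025],[0,0,0.017],[0,0,0.006],[0,0,0.003],[0,0,0],[0,0,0]], delta_rot=[[0,0,0],[0,0,0],[0,0,0],[0,0,0],[0,0,0],[0,0,0],[0,0,0],[0,0,0]], jaw=[0.0854,0.0854,0.0854,0.0854,0.0854,0.0854,0.0854,0.0854])

```text
t: 4.23
eef_pos: [603.4, 38.9, 14.0]
eef_rot: [[-0.881, 0.473, 0.003], [0.473, 0.881, -0.0], [-0.002, 0.001, -1.0]]
ft_force: [0.1, 0.8, 0.1]
width: 0.999
grip_force: 0.0
```

>>> send_rows(linear=[[0,0,0],[0,0,0],[0,0,0],[0,0,0],[0,0,0],[0,0,0],[0,0,0],[0,0,0]], delta_rot=[[0,0,0],[0,0,0],[0,0,0],[0,0,0],[0,0,0],[0,0,0],[0,0,0],[0,0,0]], jaw=[0.06,0.04,0.03,0.02,0.01,0.01,0.01,0.01])

```text
t: 4.9
eef_pos: [602.6, 39.5, 12.9]
eef_rot: [[-0.881, 0.472, 0.001], [0.472, 0.881, -0.0], [-0.001, 0.0, -1.0]]
ft_force: [-1.2, 0.5, 4.5]
width: 0.214
grip_force: 62.0
```

>>> send_rows(linear=[[0,0,-0.005],[0,0,-0.02],[0,0,-0.02],[0,0,-0.02],[0,0,-0.005],[0,0,0]], delta_rot=[[0,0,0],[0,0,0],[0,0,0],[0,0,0],[0,0,0],[0,0,0]], jaw=[0.01,0.01,0.01,0.01,0.01,0.01])

```text
t: 5.4
eef_pos: [603.3, 39.6, 83.8]
eef_rot: [[-0.881, 0.472, 0.003], [0.472, 0.881, 0.0], [-0.003, 0.002, -1.0]]
ft_force: [0.3, -0.6, -3.3]
width: 0.215
grip_force: 61.2
```

Run:
```python
from h import *
a=np.radians(-27.7);ux=np.array([np.cos(a),np.sin(a)]);uy=np.array([-ux[1],ux[0]])
for n in("scene","side"):
    d=np.load(f"pics/{n}0.npy");W=cloud(n,d);r=W[...,:2]-[485,408]
    m=(d>0)&(W[...,2]>35)&(W[...,2]<250)&(np.hypot(r[...,0],r[...,1])<220)
    q=r[m];x=q@ux;y=q@uy;z=W[m][:,2]
    print(n,m.sum(), "near",np.hypot(x,y).min() if m.any() else 0)
    for lo in range(-220,220,40):
        s=(x>=lo)&(x<lo+40)
        if s.sum()>5: print(lo,"y",y[s].min().round(),y[s].max().round(),"z",z[s].min().round(),z[s].max().round())
```

```text
scene 2191 near 143.1594007609659
-180 y 138.0 169.0 z 133.0 176.0
-140 y 86.0 194.0 z 35.0 176.0
-100 y 125.0 194.0 z 35.0 163.0
-60 y 172.0 189.0 z 50.0 59.0
side 4376 near 144.45826690228557
-220 y 73.0 122.0 z 35.0 40.0
-180 y 67.0 169.0 z 35.0 176.0
-140 y 87.0 195.0 z 35.0 175.0
-100 y 122.0 193.0 z 35.0 163.0
-60 y 163.0 188.0 z 35.0 60.0
```

>>> send_rows(linear=[[0.014,0.0135,0],[0.0277,0.0269,0],[0.0277,0.0269,0],[0.0277,0.0269,0],[0.0277,0.0269,0],[0.0277,0.0269,0],[0.0277,0.0269,0],[0.0277,0.0269,0]], delta_rot=[[0,0,0],[0,0,0],[0,0,0],[0,0,0],[0,0,0],[0,0,0],[0,0,0],[0,0,0]], jaw=[0.01,0.01,0.01,0.01,0.01,0.01,0.01,0.01])

```text
t: 6.07
eef_pos: [512.0, 316.6, 79.7]
eef_rot: [[-0.881, 0.472, -0.003], [0.472, 0.881, -0.002], [0.002, -0.003, -1.0]]
ft_force: [0.1, 0.1, -3.3]
width: 0.216
grip_force: 61.1
```

>>> send_rows(linear=[[0.0277,0.0269,0],[0.0277,0.0269,0],[0.014,0.0135,0],[0,0,0],[0,0,0],[0,0,0]], delta_rot=[[0,0,0],[0,0,0],[0,0,0],[0,0,0],[0,0,0],[0,0,0]], jaw=[0.01,0.01,0.01,0.01,0.01,0.01])

```text
t: 6.57
eef_pos: [484.1, 406.6, 80.3]
eef_rot: [[-0.881, 0.472, -0.002], [0.472, 0.881, -0.002], [0.001, -0.003, -1.0]]
ft_force: [-0.3, 0.8, -3.4]
width: 0.214
grip_force: 61.1
```

Run:
```python
from h import *
s=telemetry.observe();print(s["eef_pos"],s["eef_rot"].round(3).tolist())
p,d=viewer.read_camera("wrist");cv2.imwrite("pics/w2.png",p[:,:,::-1]);W=wcloud(d,s)
r=W[...,:2]-s["eef_pos"][:2];t=r@s["eef_rot"][:2,:2];np.save("pics/w2.npy",W)
near=(abs(t[...,1])<60)&(d>0)
b=near&(W[...,2]>65)&(W[...,2]<90)&(abs(t[...,1])<25)&(abs(t[...,0])<110)
k,L,st,_=cv2.connectedComponentsWithStats(b.astype(np.uint8),connectivity=4)
for i in range(1,k):
    if st[i,4]>300:
        q=W[L==i];print("bar",st[i],rect(q),np.percentile(q[:,2],[5,50,95]).round(1)); x=t[L==i];print("tool x",x[:,0].min(),x[:,0].max(),np.polyfit(x[:,0],q[:,2],1))
c=(d>0)&(np.hypot(W[...,0]-485,W[...,1]-408)<115)&(W[...,2]>3.5)&(W[...,2]<30);q=W[c];print("cover",len(q),rect(q))
hi=W[c&(W[...,2]>14)];print(rect(hi))
p,d=viewer.read_camera("scene");cv2.imwrite("pics/s2.png",p[:,:,::-1]);np.save("pics/s2.npy",d)
```

```text
[484.0806873  406.60499484  80.31347291] [[-0.881, 0.472, -0.002], [0.472, 0.881, -0.002], [0.001, -0.003, -1.0]]
bar [ 246  114   67  157 8519] [447.5 428.2  73.8  31.1 -28.2] [74.2 75.3 85.7]
tool x 5.543953919853444 79.29733086654704 [-6.79046456e-02  7.93937923e+01]
bar [ 255  315   49   61 1935] [527.6 384.7  61.6  29.4 -25.2] [74.1 75.  75.9]
tool x -79.37984311219621 -17.35036769683648 [ 0.09261666 80.59391509]
cover 12859 [479.5 437.8 160.3 131.  -27.9]
[472.5 444.9 141.4 124.9 -27.9]
```

View pics/w2.png

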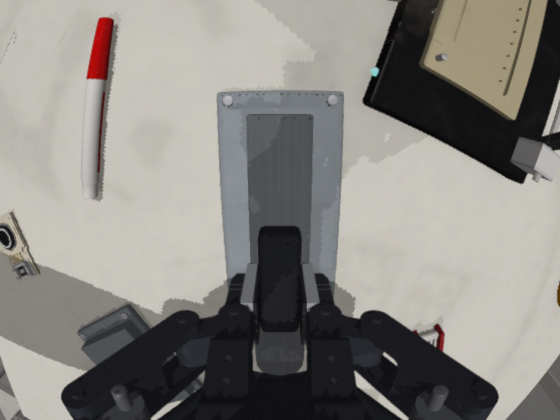

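The wrist view shows the bar (square end at (280,115)) held over the cover. Its far flange corners are at (220,93) and (343,93), and the bar looks parallel and about centred. Next I'll measure the cover's edges in tool axes.

Run:
```python
from h import *
W=np.load("pics/w2.npy");s=telemetry.observe();t=(W[...,:2]-s["eef_pos"][:2])@s["eef_rot"][:2,:2];z=W[...,2]
for lo in(85,90):
    pass
f=(z>4)&(z<12)&(abs(t[...,1])<60)&(t[...,0]>20)&(t[...,0]<130)
b=(z>14)&(z<30)&(abs(t[...,1])<60)&(t[...,0]>20)&(t[...,0]<130)
for n,m in(("flange",f),("body",b)):
    q=t[m];print(n,m.sum(),"x end",np.percentile(q[:,0],[99,99.9]))
    for lo in(40,60,75):
        y=q[(q[:,0]>lo)&(q[:,0]<lo+12),1];print(lo,np.percentile(y,[.5,99.5]).round(1))
q=W[b&(abs(t[...,1])>20)];x=t[b&(abs(t[...,1])>20)][:,0]
for lo in range(25,85,10):print(lo,np.median(q[(x>lo)&(x<lo+10)][:,2]).round(1))
d=np.load("pics/s2.npy");S=cloud("scene",d);u=(S[...,:2]-s["eef_pos"][:2])@s["eef_rot"][:2,:2]
m=(S[...,2]>66)&(S[...,2]<90)&(abs(u[...,1])<25)&(abs(u[...,0])<110);v=u[m];print("scene bar x",np.percentile(v[:,0],[.3,99.7]),"y",np.percentile(v[:,1],[.5,99.5]))
```

```text
flange 3230 x end [ 94.41235428 100.70227669]
40 [-39.9  44.2]
60 [-40.1  43.6]
75 [-39.9  43.5]
body 5272 x end [ 99.24099495 109.11511471]
40 [-33.9  37.9]
60 [-34.2  37.4]
75 [-34.2  59.6]
25 21.0
35 20.2
45 19.3
55 18.3
65 17.4
75 16.7
scene bar x [-45.17803249  82.36906706] y [-13.55430225  17.42946082]
```

>>> send_rows(linear=[[-0.001,0.001,0.01],[0,0,0.012],[0,0,0.01],[0,0,0.005],[0,0,0.002],[0,0,0.001],[0,0,0],[0,0,0]], delta_rot=[[0,0,0],[0,0,0],[0,0,0],[0,0,0],[0,0,0],[0,0,0],[0,0,0],[0,0,0]], jaw=[0.01,0.01,0.01,0.01,0.01,0.01,0.01,0.01])

```text
t: 7.33
eef_pos: [486.7, 408.4, 42.8]
eef_rot: [[-0.881, 0.472, 0.001], [0.472, 0.881, 0.001], [-0.0, 0.001, -1.0]]
ft_force: [-0.0, 0.2, -4.1]
width: 0.21
grip_force: 61.2
```

>>> send_rows(linear=[[0,0,0.001],[0,0,0.001],[0,0,0.0005],[0,0,0]], delta_rot=[[0,0,0],[0,0,0],[0,0,0],[0,0,0]], jaw=[0.01,0.01,0.01,0.01])

```text
t: 7.67
eef_pos: [486.3, 408.1, 39.8]
eef_rot: [[-0.881, 0.472, 0.0], [0.472, 0.881, 0.0], [-0.0, 0.0, -1.0]]
ft_force: [-0.4, 0.4, -3.9]
width: 0.214
grip_force: 61.2
```

>>> send_rows(linear=[[0,0,0.001],[0,0,0.001],[0,0,0.001],[0,0,0]], delta_rot=[[0,0,0],[0,0,0],[0,0,0],[0,0,0]], jaw=[0.01,0.01,0.01,0.01])

```text
t: 8.0
eef_pos: [486.1, 408.0, 36.5]
eef_rot: [[-0.881, 0.472, -0.0], [0.472, 0.881, -0.0], [0.0, -0.001, -1.0]]
ft_force: [-0.6, -0.3, -3.8]
width: 0.214
grip_force: 61.2
```

>>> send_rows(linear=[[0,0,0.0005],[0,0,0.0005],[0,0,0],[0,0,0]], delta_rot=[[0,0,0],[0,0,0],[0,0,0],[0,0,0]], jaw=[0.01,0.01,0.01,0.01])

```text
t: 8.33
eef_pos: [486.3, 408.1, 35.8]
eef_rot: [[-0.881, 0.472, -0.0], [0.472, 0.881, -0.0], [0.0, -0.0, -1.0]]
ft_force: [0.9, -0.4, -4.4]
width: 0.212
grip_force: 61.2
```

>>> send_rows(linear=[[0,0,0.0005],[0,0,0.0003],[0,0,0],[0,0,0]], delta_rot=[[0,0,0],[0,0,0],[0,0,0],[0,0,0]], jaw=[0.01,0.01,0.01,0.01])

```text
t: 8.67
eef_pos: [486.3, 408.1, 35.0]
eef_rot: [[-0.881, 0.472, -0.0], [0.472, 0.881, 0.0], [0.0, -0.0, -1.0]]
ft_force: [0.4, 0.3, -2.8]
width: 0.212
grip_force: 61.2
```

>>> send_rows(linear=[[0,0,0.0003],[0,0,0.0002],[0,0,0],[0,0,0]], delta_rot=[[0,0,0],[0,0,0],[0,0,0],[0,0,0]], jaw=[0.01,0.01,0.01,0.01])

```text
t: 9.0
eef_pos: [486.3, 408.1, 34.9]
eef_rot: [[-0.881, 0.472, -0.0], [0.472, 0.881, -0.0], [0.0, -0.0, -1.0]]
ft_force: [-1.3, -0.4, 1.4]
width: 0.211
grip_force: 61.6
```

>>> send_rows(linear=[[0,0,0],[0,0,0],[0,0,0],[0,0,0],[0,0,0],[0,0,0],[0,0,0],[0,0,0]], delta_rot=[[0,0,0],[0,0,0],[0,0,0],[0,0,0],[0,0,0],[0,0,0],[0,0,0],[0,0,0]], jaw=[0.02,0.024,0.028,0.034,0.04,0.046,0.046,0.046])

```text
t: 9.67
eef_pos: [486.3, 408.1, 34.5]
eef_rot: [[-0.881, 0.472, 0.0], [0.472, 0.881, 0.0], [-0.0, 0.0, -1.0]]
ft_force: [-0.1, 0.1, 0.1]
width: 0.54
grip_force: 0.0
```

>>> send_rows(linear=[[0,0,-0.005],[0,0,-0.015],[0,0,-0.02],[0,0,-0.02],[0,0,-0.02],[0,0,-0.005],[0,0,0],[0,0,0]], delta_rot=[[0,0,0],[0,0,0],[0,0,0],[0,0,0],[0,0,0],[0,0,0],[0,0,0],[0,0,0]], jaw=[0.046,0.046,0.03,0.015,0,0,0,0])

```text
t: 10.33
eef_pos: [486.4, 408.1, 119.9]
eef_rot: [[-0.881, 0.472, 0.001], [0.472, 0.881, 0.0], [-0.0, 0.001, -1.0]]
ft_force: [-0.4, -0.3, -0.5]
width: 0.0
grip_force: 0.0
```

Run:
```python
from h import *
s=telemetry.observe();print(s["eef_pos"])
p,d=viewer.read_camera("wrist");cv2.imwrite("pics/w3.png",p[:,:,::-1]);W=wcloud(d,s)
t=(W[...,:2]-s["eef_pos"][:2])@s["eef_rot"][:2,:2];z=W[...,2]
b=(d>0)&(abs(t[...,1])<14)&(abs(t[...,0])<110)&(z>26)&(z<50)
k,L,st,_=cv2.connectedComponentsWithStats(b.astype(np.uint8),connectivity=4)
for i in range(1,k):
    if st[i,4]>300:
        m=(L==i);q=W[m];x=t[m];e=abs(x[:,1])<8;print(st[i],rect(q),x.min(0),x.max(0));bare=m&(z<35)
        for lo in range(-80,80,20):
            g=bare&(t[...,0]>=lo)&(t[...,0]<lo+20)
            if g.sum()>20:print(lo,np.median(z[g]).round(2))
f=(d>0)&(z>4)&(z<12)&(abs(t[...,1])<60)&(abs(t[...,0])<130);q=t[f]
print("flange x",np.percentile(q[:,0],[.3,1,99,99.7]),"y",[np.percentile(q[(q[:,0]>a)&(q[:,0]<a+20),1],[1,99]).round(1).tolist() for a in(-60,0,60)])
```

```text
[486.36406614 408.13967478 119.91269358]
[ 258  111   39  163 5563] [473.4 415.6 128.   27.3 -28. ] [-49.11676242 -13.43967402] [78.94277208 13.99960063]
-60 29.59
-40 29.69
-20 29.92
0 29.94
20 29.82
40 29.83
60 29.79
flange x [-96.44069462 -94.04075974  94.47969982  96.71405034] y [[-41.5, 42.0], [-42.2, 41.4], [-42.3, 41.4]]
```

View pics/w3.png

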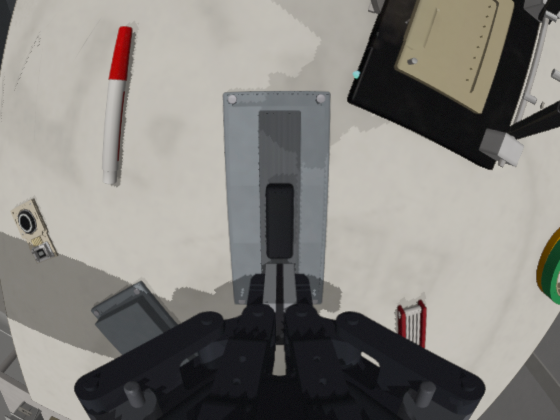

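The wrist view shows the bar lying level and centred on the cover, with its square end at (280,111) and its grip at (280,220). The fingers are shut and clear. Next I'll press the rounded end (tool -x).

>>> send_rows(linear=[[-0.0325,0,0],[-0.0325,0,0.01],[0,0,0.03],[0,0,0.025],[0,0,0.015],[0,0,0.004],[0,0,0],[0,0,0]], delta_rot=[[0,0,0],[0,0,0],[0,0,0],[0,0,0],[0,0,0],[0,0,0],[0,0,0],[0,0,0]], jaw=[0,0,0,0,0,0,0,0])

```text
t: 11.05
eef_pos: [543.7, 377.8, 35.9]
eef_rot: [[-0.882, 0.472, 0.0], [0.472, 0.882, 0.0], [-0.0, 0.0, -1.0]]
ft_force: [0.4, -0.3, 0.4]
width: -0.001
grip_force: 0.0
```

>>> send_rows(linear=[[0,0,0.001],[0,0,0.001],[0,0,0.001],[0,0,0.001],[0,0,0.001],[0,0,0],[0,0,0]], delta_rot=[[0,0,0],[0,0,0],[0,0,0],[0,0,0],[0,0,0],[0,0,0],[0,0,0]], jaw=[0,0,0,0,0,0,0])

```text
t: 11.63
eef_pos: [543.5, 377.4, 30.5]
eef_rot: [[-0.881, 0.472, -0.0], [0.472, 0.881, -0.0], [0.0, -0.0, -1.0]]
ft_force: [0.5, 0.2, 0.1]
width: 0.002
grip_force: 0.0
```

>>> send_rows(linear=[[0,0,0.001],[0,0,0.001],[0,0,0.001],[0,0,0],[0,0,0]], delta_rot=[[0,0,0],[0,0,0],[0,0,0],[0,0,0],[0,0,0]], jaw=[0,0,0,0,0])

```text
t: 12.05
eef_pos: [544.1, 377.4, 27.9]
eef_rot: [[-0.881, 0.472, 0.001], [0.472, 0.881, 0.0], [-0.001, 0.001, -1.0]]
ft_force: [0.9, -1.2, 2.4]
width: 0.001
grip_force: 1.2
```

>>> send_rows(linear=[[0,0,0.0005],[0,0,0.0005],[0,0,0],[0,0,0]], delta_rot=[[0,0,0],[0,0,0],[0,0,0],[0,0,0]], jaw=[0,0,0,0])

```text
t: 12.38
eef_pos: [544.2, 377.3, 26.9]
eef_rot: [[-0.881, 0.472, 0.001], [0.472, 0.881, -0.0], [-0.001, 0.001, -1.0]]
ft_force: [2.4, -2.2, 3.3]
width: 0.003
grip_force: 1.9
```

>>> send_rows(linear=[[0,0,0.0005],[0,0,0.0005],[0,0,0],[0,0,0]], delta_rot=[[0,0,0],[0,0,0],[0,0,0],[0,0,0]], jaw=[0,0,0,0])

```text
t: 12.72
eef_pos: [544.2, 377.3, 26.8]
eef_rot: [[-0.881, 0.472, 0.001], [0.472, 0.881, -0.0], [-0.001, 0.0, -1.0]]
ft_force: [0.9, -4.7, 7.9]
width: -0.0
grip_force: 4.1
```

```bash
cat > tilt.py <<'E'
from h import *
import sys
s=telemetry.observe();print(s["eef_pos"].round(1),s["ft_force"].round(1))
R=s["eef_rot"]
for n in("side","scene"):
    p,d=viewer.read_camera(n);W=cloud(n,d);t=(W[...,:2]-[485.8,407.8])@np.array([[-.881,.472],[.472,.881]]).T;z=W[...,2]
    cv2.imwrite(f"pics/{sys.argv[1]}_{n}.png",p[200:,100:460,::-1])
    m=(d>0)&(abs(t[...,1])<9)&(z<40)&(z>15)
    for lo in range(-75,75,15):
        g=m&(t[...,0]>=lo)&(t[...,0]<lo+15)
        if g.sum()>5:print(n,lo,g.sum(),np.median(z[g]).round(1),end="; ")
    print()
E
python3 tilt.py p1
```

```text
[544.2 377.3  26.8] [ 0.9 -4.7  7.9]
side -75 15 26.7; side -60 69 28.4; side -45 46 28.8; side -30 7 31.2; side -15 11 34.1; side 0 17 33.5; side 15 38 35.4; side 30 69 36.0; side 45 46 37.3; side 60 64 38.6; 
scene -60 103 27.9; scene -45 33 28.1; scene 15 38 35.1; scene 30 107 35.3; scene 45 112 36.9; scene 60 122 37.8;
```

The bar is seated on that slope (about 0.09 rad, 8 N), so I'll ease it back up and cross over to the square end.

>>> send_rows(linear=[[0,0,-0.001],[0,0,-0.0015],[0,0,-0.0015],[0,0,-0.0015],[0,0,-0.002],[0,0,-0.003],[0,0,-0.01],[0,0,-0.03]], delta_rot=[[0,0,0],[0,0,0],[0,0,0],[0,0,0],[0,0,0],[0,0,0],[0,0,0],[0,0,0]], jaw=[0,0,0,0,0,0,0,0])

```text
t: 13.48
eef_pos: [539.8, 375.5, 71.0]
eef_rot: [[-0.881, 0.472, -0.01], [0.472, 0.881, -0.005], [0.006, -0.009, -1.0]]
ft_force: [-0.7, -0.8, -1.0]
width: 0.004
grip_force: 0.0
```

>>> send_rows(linear=[[0.0,0,-0.03],[0.0,0,-0.01],[0,0,0],[0,0,0]], delta_rot=[[0,0,0],[0,0,0],[0,0,0],[0,0,0]], jaw=[0,0,0,0])

```text
t: 13.82
eef_pos: [543.7, 377.6, 116.6]
eef_rot: [[-0.881, 0.472, 0.001], [0.472, 0.881, 0.001], [-0.001, 0.001, -1.0]]
ft_force: [0.0, 0.4, -0.7]
width: 0.002
grip_force: 0.0
```

```bash
python3 tilt.py p2
python3 - <<'E'
from h import *
s=telemetry.observe()
p,d=viewer.read_camera("wrist");W=wcloud(d,s)
t=(W[...,:2]-s["eef_pos"][:2])@s["eef_rot"][:2,:2];z=W[...,2]
b=(d>0)&(abs(t[...,1])<25)&(abs(t[...,0])<190)&(z>26)&(z<55)
k,L,st,_=cv2.connectedComponentsWithStats(b.astype(np.uint8),connectivity=4)
for i in range(1,k):
    if st[i,4]>300: x=t[L==i];print(st[i],rect(W[L==i]),x.min(0),x.max(0))
f=(d>0)&(z>4)&(z<12)&(abs(t[...,1])<60)&(t[...,0]>0)&(t[...,0]<185);q=t[f];print(np.percentile(q,[.5,99.5],axis=0))
E
```

```text
[543.7 377.6 116.6] [ 0.   0.4 -0.7]
side -75 56 30.3; side -60 58 30.5; side -45 52 30.3; side -30 13 31.1; side -15 16 32.0; side 0 18 32.4; side 15 40 33.6; side 30 55 30.1; side 45 23 30.5; side 60 49 30.7; 
scene -75 87 29.7; scene -60 86 29.7; scene -45 55 29.5; scene 15 51 32.9; scene 30 114 29.7; scene 45 119 29.6; scene 60 121 30.0; 
[ 258   22   46  219 9118] [487.8 409.2 159.4  30.5 -27.2] [-16.28247248 -13.20271238] [142.9320541   18.58880643]
[[  1.43397739 -41.2679641 ]
 [158.76537693  55.68842925]]
```

It's level again and centred. Now the square end.

>>> send_rows(linear=[[0.03,0.001,0],[0.035,0.001,0],[0.035,0,0],[0.029,0,0.015],[0,0,0.03],[0,0,0.025],[0,0,0.01],[0,0,0]], delta_rot=[[0,0,0],[0,0,0],[0,0,0],[0,0,0],[0,0,0],[0,0,0],[0,0,0],[0,0,0]], jaw=[0,0,0,0,0,0,0,0])

```text
t: 14.63
eef_pos: [428.0, 437.8, 31.1]
eef_rot: [[-0.881, 0.472, -0.007], [0.472, 0.881, -0.006], [0.003, -0.008, -1.0]]
ft_force: [-0.2, -0.6, -0.1]
width: 0.001
grip_force: 0.0
```

>>> send_rows(linear=[[0,0,0.002],[0,0,0.001],[0,0,0.001],[0,0,0.001],[0,0,0.001],[0,0,0],[0,0,0]], delta_rot=[[0,0,0],[0,0,0],[0,0,0],[0,0,0],[0,0,0],[0,0,0],[0,0,0]], jaw=[0,0,0,0,0,0,0])

```text
t: 15.22
eef_pos: [431.1, 440.2, 30.4]
eef_rot: [[-0.881, 0.472, 0.0], [0.472, 0.881, 0.0], [-0.0, 0.001, -1.0]]
ft_force: [0.5, 0.1, -0.0]
width: 0.001
grip_force: 0.0
```

>>> send_rows(linear=[[0,0,0.001],[0,0,0.001],[0,0,0.001],[0,0,0.0005],[0,0,0.0005],[0,0,0],[0,0,0]], delta_rot=[[0,0,0],[0,0,0],[0,0,0],[0,0,0],[0,0,0],[0,0,0],[0,0,0]], jaw=[0,0,0,0,0,0,0])

```text
t: 15.8
eef_pos: [430.7, 440.5, 26.9]
eef_rot: [[-0.881, 0.472, -0.0], [0.472, 0.881, 0.0], [0.001, 0.0, -1.0]]
ft_force: [-3.4, 0.0, 6.5]
width: 0.003
grip_force: 3.4
```

>>> send_rows(linear=[[0,0,0.0005],[0,0,0.0005],[0,0,0],[0,0,0]], delta_rot=[[0,0,0],[0,0,0],[0,0,0],[0,0,0]], jaw=[0,0,0,0])

```text
t: 16.13
eef_pos: [430.7, 440.6, 26.8]
eef_rot: [[-0.881, 0.472, -0.001], [0.472, 0.881, 0.0], [0.001, -0.0, -1.0]]
ft_force: [-6.5, -1.6, 10.9]
width: 0.004
grip_force: 5.8
```

```bash
python3 tilt.py p3
```

```text
[430.7 440.6  26.8] [-6.5 -1.6 10.9]
side -75 74 38.4; side -60 65 37.3; side -45 63 36.1; side -30 9 35.0; side -15 12 34.8; side 0 13 32.1; side 15 27 32.2; side 30 54 29.6; side 60 6 36.2; 
scene 60 38 26.1;
```

The square end has seated as well, with the rounded end up at 38 mm. I'll ease off and back away.

>>> send_rows(linear=[[0,0,-0.001],[0,0,-0.0015],[0,0,-0.0015],[0,0,-0.0015],[0,0,-0.002],[0,0,-0.003],[0,0,-0.01],[0,0,-0.025]], delta_rot=[[0,0,0],[0,0,0],[0,0,0],[0,0,0],[0,0,0],[0,0,0],[0,0,0],[0,0,0]], jaw=[0,0,0,0,0,0,0,0])

```text
t: 16.9
eef_pos: [428.6, 437.9, 67.2]
eef_rot: [[-0.881, 0.472, -0.006], [0.472, 0.881, -0.005], [0.003, -0.008, -1.0]]
ft_force: [0.2, -0.2, 0.5]
width: 0.001
grip_force: 0.0
```

>>> send_rows(linear=[[-0.01,0,-0.03],[-0.03,0,-0.02],[-0.025,0,-0.01],[0,0,0],[0,0,0]], delta_rot=[[0,0,0],[0,0,0],[0,0,0],[0,0,0],[0,0,0]], jaw=[0,0,0,0,0])

```text
t: 17.32
eef_pos: [489.6, 409.1, 132.2]
eef_rot: [[-0.88, 0.474, 0.002], [0.474, 0.88, 0.002], [-0.001, 0.002, -1.0]]
ft_force: [-0.2, 0.1, -1.1]
width: 0.003
grip_force: 0.0
```

```bash
python3 tilt.py p4
python3 - <<'E'
from h import *
s=telemetry.observe()
p,d=viewer.read_camera("wrist");cv2.imwrite("pics/w4.png",p[:,:,::-1]);W=wcloud(d,s)
t=(W[...,:2]-s["eef_pos"][:2])@s["eef_rot"][:2,:2];z=W[...,2]
b=(d>0)&(abs(t[...,1])<25)&(abs(t[...,0])<110)&(z>26)&(z<55)
k,L,st,_=cv2.connectedComponentsWithStats(b.astype(np.uint8),connectivity=4)
for i in range(1,k):
    if st[i,4]>300: x=t[L==i];print(st[i],rect(W[L==i]),x.min(0),x.max(0))
f=(d>0)&(z>4)&(z<12)&(abs(t[...,1])<60)&(abs(t[...,0])<120);q=t[f];print(np.percentile(q,[.5,99.5],axis=0))
E
```

```text
[489.6 409.1 132.2] [-0.2  0.1 -1.1]
side -75 56 30.2; side -60 53 30.3; side -45 50 30.2; side -30 11 31.2; side -15 13 32.0; side 0 11 30.8; side 15 41 32.9; side 30 58 30.2; side 45 24 30.4; side 60 49 30.5; 
scene -75 39 29.6; scene -60 87 29.7; scene -45 57 29.7; scene 15 52 33.0; scene 30 112 29.8; scene 45 119 29.5; scene 60 125 29.8; 
[ 256  110   42  164 5980] [476.3 415.3 134.4  30.5 -27.3] [-54.83234787 -15.76985617] [79.62326778 15.94475251]
[[-94.99605403 -43.56278934]
 [ 95.14019486  52.90252817]]
```

View pics/w4.png

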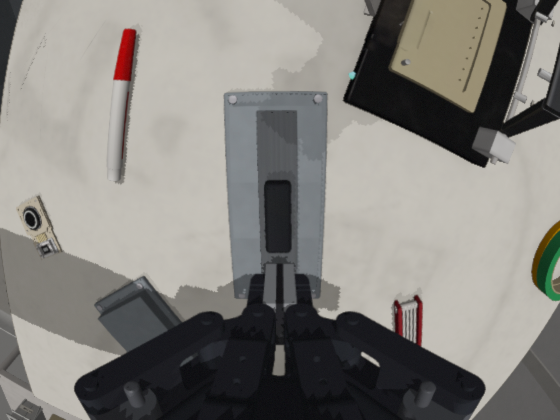

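The final wrist view shows the bar level and centred along the cover, with its square end at (277,111) and its grip at (278,216). The fingers are well clear above it.

```bash
python3 -c "
from rig import env
print(env.job_done())"
```

```text
the job is handed in; nothing more can be done
None
```

The job is handed in: both ends rocked and seated when pressed (about 8 N rounded, 11 N square), and the straightedge lies level and centred on the longer plate, arm clear; the verdict was not shown.

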